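# Check-weigh the red-capped food sample from the chilled pan

### The arm

A 6-joint arm with a two-finger parallel gripper is mounted at the origin on a cart in front of the work surface, level with it; the furniture and walls round the work are solid. World frame = base frame: x ahead of the robot, y to its left, z up, the work surface at z = 0. Lengths are in m, angles in rad, forces in N, time in s.
With the tool pointing down it reaches from about 0.375 to 0.9 m from the base axis. Payload 3.1 kg.
Tool frame: the origin (TCP) lies on the centre line of the jaws, within the pads' length; the fingertips stand 25 mm ahead of it and the grasp point (between the pads) lies 6 mm ahead of it (manip.tip_extent is the distance from the TCP to the fingertips, in m); z points along the fingers, y is the line along which they close (so a half turn about z gives the same grasp; the last joint's range is limited). The gripper opens to 85 mm and grips with 20 to 120 N. Pads are 22 mm wide; open, the fingers measure 114 mm over their backs; the gripper's body (76 mm by 85 mm) begins 54 mm behind the grasp point. The pads swing forward as they close: fully open they stand 13 mm farther back than shut.
Start: joints at [1.143, 0.527, 1.433, -0, 1.181, -0.178], TCP at [0.154, 0.606, 0.256] pointing down, gripper open.
Joint ranges: [-3.08, 3.08], [-0.75, 2.2], [0.22, 2.44], [-1.43, 4.57], [0, 2.65], [-2.85, 2.85]. Speed limits (rad/s): [2.79, 2.79, 3.14, 3.14, 3.14, 3.14].

### API

Orientations are given as a unit quaternion [x, y, z, w].
In Python, from station import readout, imaging, order, manip gives the robot as it stands.
- The arm moves only by the tool move_arm, never from a script. Its argument "rows" is a list of rows, each a list of 7 numbers: the turn, a rotation vector about the tool's x, y, z in degrees, then the shift along the tool's x, y, z in mm, then the closure, from 0 (fully open) to 1 (shut). A call has 1 to 12 rows; each row is the pose to reach, as a shift and turn from the pose commanded when the call began, along the tool's axes at that moment; what a row does not reach only later rows make up. A row lasts 1/12 s, in which the tool goes at most 41.7 mm and 7.16 degrees, less where a joint would pass 70% of its speed; a pose out of reach is approached as far as the arm can. A call with a gripper value outside its range is refused whole. The fingers move at their own pace and stop on an object; "squeeze" is the grip in N (left out, the last holds). Time passes only in rows, so rows that repeat a pose let the fingers close. It gives the time, the measured TCP pose, the force, the opening and the grip force at its end, in the units of the state.
- readout.sense(): the state, without advancing time (a new reading comes with each control period).
- imaging.snapshot(name): name is "side" or "top"; returns a dict with "img" (400x640x3 uint8, red, green, blue), "z_map" (400x640 float32, m along the optical axis (not along the pixel's ray), 0 where there is no reading), "fovy" (degrees; the focal length in pixels is half the picture's height over the tangent of half this angle, whatever the lens; pixels are square), "cx", "cy" (the principal point, pixels), "k1" (the pictures are not rectified: a ray, as slopes to the right and down, at radius r is drawn at 1 + k1 r^2 times it, then the intrinsics apply), "rvec" (rotation vector, rad) and "tvec" (3), from world to camera coordinates, as OpenCV has them. Camera axes: x right, y down, z forward; pixel columns grow to the right and rows downward; lengths in m; the calibration is good to about 2 mm. A picture is of the moment at which its call begins.
- order.sign_off(): hands the job in; it is judged then, once.
The state is a dict: "t": time; "q": joint angles; "qd": joint speeds; "tau": joint torques, N m; "tcp_pos": TCP position; "tool_rot": TCP orientation; "force": force on the tool from outside, world axes, zero at the start; "ft_torque": the same for the moment, N m; "finger_gap": opening from 0.0 (shut) to 1.0 (fully open); "gripper_force": force on a finger pad.
Only numpy, scipy, OpenCV 4.12 (cv2) and the standard library are available. Lean on these libraries where they do the work, as an engineer would, in place of code of your own. Each camera call takes 0.05 s, during which the arm holds its last target. There are 200 camera calls.

### The job

Check-weigh the red-capped sample jar: swing the clear lid of the leaning pan well up and back, lift that jar out from among its neighbours, set it down gently and upright on the scale's blue plate so that it stands wholly on the plate, and shut the lid again so that the rest stays cold. Leave the two other jars and the wooden stamp where they stand.

Things in the scene. Friction and masses are not known exactly. Their poses are not given: they have to be found in the camera images.
- pan_stand: Steel pan in a fixed wire stand, 265 wide x 162 over the rim, inside 243 x 140 x 62 deep; it leans 25 degrees toward the robot. Origin: on the worktop under the pan's middle; x to the back (uphill), y left along the hinge, z up; the pan's and jars' axis is (-0.423, 0, 0.906) here. Front rim 75 above the worktop, back rim 144. Back 40 of the mouth has a fixed clear strip, a cold brick under it.
- pan_lid (a joint): Clear hinged front of the pan's cover: plate 262 wide, 4 thick, reaching 129 forward from the hinge, 8 past the front rim. 0 = shut on the rim; grows as it swings up and back, stop at 1.9 rad; at 1.57 it stands square to the pan's mouth. The stiff hinge holds it at any angle; 1 to 2 N at the knob swing it. May start ajar by up to 0.25.
- lid_knob (a point): The lid's black round knob, by the middle of its front edge: head 26 across, 20 high, on a neck 15 across, top 36 above the lid. This point: on the knob's axis in the head, 25 above the lid's upper face, 11 below its top; from the hinge line 112 along the lid and 27 out of it. Moves with the lid; z = the knob's axis, out of the lid; x toward the hinge; y along the hinge.
- lid_hinge (a point): Middle of the lid's hinge line, which runs along pan_stand's y; does not move.
- jar_red: Closed white sample jar with a RED ribbed cap, 60 high: body 40 across, cap 42 across (upper 18); 0.12 kg. Origin: middle of its underside; z = its axis, up through the cap. Stands on the pan's floor by the low front wall, leaning with the pan, in one of three places side by side 74 apart; about 27 free beside it each way; cap 5 below the rim. The one to weigh.
- jar_green: Like jar_red, but with a green cap; in another of the three places. Stays there.
- jar_yellow: Like jar_red, but with a yellow cap; in another of the three places. Stays there.
- bench_scale: Flat bench scale, 152 x 217 x 44, fixed to the worktop, with a blue square weighing plate and a dark key panel on the robot's side. Origin: middle of its underside; y toward the key panel, z up.
- scale_plate (a point): Middle of the blue weighing plate's top face, 43 above the worktop; the plate measures 145 along x and 133 along y. z up.
- date_stamp: Turned wooden hand stamp, 24 across, 64 high, loose, standing upright behind the scale. Origin: middle of its underside. Stays there.

How it is judged:
On the way, in this order (a step that is already met when the one before it is completed fails the run):
1. the lid is swung up, at least 65 degrees (value of joint pan_lid above 1.13 rad), for 0.2 s.
2. the red-capped jar has been lifted out of the pan, at least 100 mm from its place (distance of jar_red from where it was at the start of the episode above 0.1 m), for 0.1 s.
3. the red-capped jar stands upright on the weighing plate (x of jar_red in the frame of scale_plate between -0.048 and 0.048 m and y of jar_red in the frame of scale_plate between -0.044 and 0.044 m and z of jar_red in the frame of scale_plate between -0.006 and 0.006 m and angle between jar_red's own z axis and vertical below 0.1 rad), for 0.2 s.
At the end, for the whole second after the job is handed in: The red-capped jar rests upright (within 6 degrees) on the blue plate, centre within 48 mm (plate x) and 44 mm (plate y) of the plate's centre; the lid is shut (within 0.07 rad); the green and yellow jars and the wooden stamp are within 30 mm of where they stood (all of step 3 and linear speed of jar_red below 0.02 m/s and value of joint pan_lid below 0.07 rad and contact force between jar_red and bench_scale above 0.3 N and distance of each of jar_green, jar_yellow, date_stamp from where it was at the start of the episode below 0.03 m); the robot touches nothing.
It fails at once if another jar is moved more than 30 mm (distance of any of jar_green, jar_yellow from where it was at the start of the episode above 0.03 m).
It fails at once if the wooden stamp is moved more than 30 mm (distance of date_stamp from where it was at the start of the episode above 0.03 m).
It fails at once if the red-capped jar is let fall (out of the fingers and faster than 0.45 m/s, a drop of about 10 mm) (contact force between jar_red and the fingers below 0.05 N and linear speed of jar_red above 0.45 m/s).
It fails at once if the red-capped jar is banged or pressed onto the scale with over 50 N (contact force between jar_red and bench_scale above 50 N).
It also fails if it takes over 70 s, if anything falls off the work surface, if the arm or the gripper's body presses on something with over 40 N, if the wrist force passes 120 N, or if a joint passes its speed limit or range.

## Working session

There is one attempt and no reset: what is moved stays moved. The work goes in short steps, Python scripts to look and compute and a tool call to move; the robot and the scene stay as the last step left them, time stands still between calls to the robot, and variables do not carry over. Pictures are saved under pics/ and viewed, at most 10 in all, crops included, and the job is handed in when it is done.

Besides the shell and the picture viewer there is one more tool, called after "Emit:" as name(argument=value, ...), one argument or row to a line, values as JSON. move_arm: Moves the arm, as the interface text tells. Its arguments: {"type":"object","properties":{"rows":{"type":"array"},"squeeze":{"type":"number"}},"required":["rows"]}

```bash
ls; mkdir -p pics
cat > h.py <<'E'
import numpy as np,cv2
from scipy.spatial.transform import Rotation as R
from station import readout,imaging,order,manip
def snap(n):
    s=imaging.snapshot(n); s['f']=200/np.tan(np.radians(s['fovy'])/2); s['Rm']=R.from_rotvec(np.array(s['rvec']).ravel()).as_matrix(); s['t']=np.array(s['tvec']).ravel(); return s
def ray(s,u,v):
    x=np.array([(u-s['cx'])/s['f'],(v-s['cy'])/s['f']]); y=x.copy()
    for _ in range(20): y=x/(1+s['k1']*(y@y))
    d=np.array([y[0],y[1],1.]); return -s['Rm'].T@s['t'], s['Rm'].T@d
def atz(s,u,v,z):
    o,d=ray(s,u,v); return o+d*(z-o[2])/d[2]
def dep(s,u,v):
    o,d=ray(s,u,v); return o+d*float(s['z_map'][int(round(v)),int(round(u))])
def tri(a,p,b,q):
    o1,d1=ray(a,*p);o2,d2=ray(b,*q)
    k=np.linalg.lstsq(np.c_[d1,-d2],o2-o1,rcond=None)[0]
    A=o1+k[0]*d1;B=o2+k[1]*d2
    return (A+B)/2,np.linalg.norm(A-B)
def proj(s,P):
    c=s['Rm']@np.array(P)+s['t'];y=c[:2]/c[2];y=y*(1+s['k1']*(y@y));return y*s['f']+[s['cx'],s['cy']]
E
python3 - <<'E'
from h import *
for n in('side','top'):
    s=snap(n);cv2.imwrite(f'pics/{n}0.png',s['img'][:,:,::-1])
    print(n,s['fovy'],s['cx'],s['cy'],s['k1'],-s['Rm'].T@s['t'],s['Rm'][2])
print(readout.sense(),manip.tip_extent)
E
```

```text
pics
side 55.079162436796466 318.649562466669 193.23004382421595 -0.004406986332153749 [ 0.48295013 -0.83725956  0.52127698] [ 0.07747321  0.87227322 -0.48284298]
top 57.2626689159731 318.61632629808673 199.40170529461736 -0.0843254832199887 [ 0.41496383 -0.11363717  0.945031  ] [ 1.66224573e-01 -6.88508942e-05 -9.86087920e-01]
{'t': 0.1, 'q': array([ 1.14249846e+00,  5.28361496e-01,  1.43376846e+00,  2.28616859e-05,
        1.18141687e+00, -1.78491338e-01]), 'qd': array([ 4.99157868e-04, -1.44980353e-03, -3.77859063e-03,  7.62317366e-04,
        8.00814272e-05,  7.42634658e-04]), 'tau': array([-2.42124452e-04, -4.43302560e+01, -1.78587270e+01, -2.20964021e-04,
        3.86231550e-03,  1.91940228e-05]), 'tcp_pos': array([0.15421982, 0.60506039, 0.25544044]), 'tool_rot': array([ 1.24583007e-01,  9.92208708e-01, -9.29302448e-04, -3.02003898e-04]), 'force': array([-0.694004  , -0.89265644,  1.19055329]), 'ft_torque': array([-0.04360042,  0.03621208, -0.06464724]), 'gripper_force': 0.0, 'finger_gap': 0.9997327161802643} 0.025
```

View pics/side0.png

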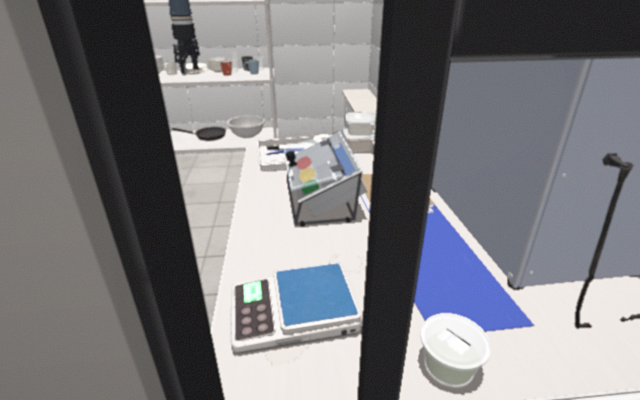

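View pics/top0.png

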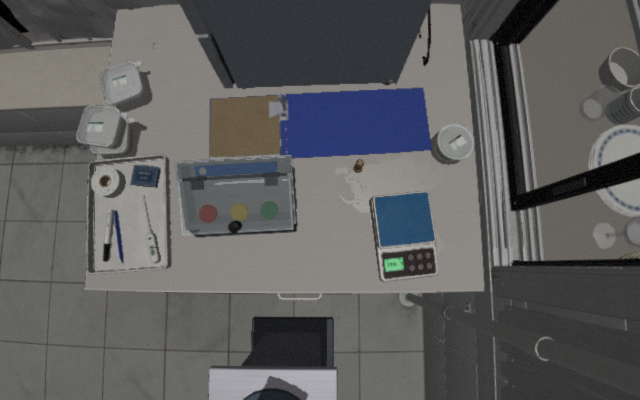

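The side view shows the caps at about red (303,163), yellow (307,174) and green (311,187), with the knob at (291,157). In the top view red is at (208,213), yellow (239,211), green (269,210), the knob at (235,227), the plate at (404,220) and the stamp at (359,165).

```bash
cat > m.py <<'E'
from h import *
W={'side':dict(pan=(285,145,330,200),plate=(265,255,365,335),knob=(282,145,300,172)),
   'top':dict(pan=(192,198,286,226),plate=(365,188,440,250),knob=(225,217,246,238))}
def blob(s,n,box,cond):
    x0,y0,x1,y1=box;hsv=cv2.cvtColor(s['img'],cv2.COLOR_RGB2HSV).astype(int)
    m=cond(hsv).astype(np.uint8);k=np.zeros_like(m);k[y0:y1,x0:x1]=m[y0:y1,x0:x1]
    c,_=cv2.findContours(k,0,2);c=max(c,key=cv2.contourArea);mm=np.zeros_like(k);cv2.drawContours(mm,[c],-1,1,-1)
    ys,xs=np.nonzero(mm);return np.array([xs.mean(),ys.mean()]),len(xs),c
C=dict(red=lambda h:((h[...,0]<8)|(h[...,0]>170))&(h[...,1]>70),
 yellow=lambda h:(h[...,0]>15)&(h[...,0]<32)&(h[...,1]>70),
 green=lambda h:(h[...,0]>45)&(h[...,0]<85)&(h[...,1]>60))
E
python3 - <<'E'
from m import *
S={n:snap(n) for n in W};
def pr(k,a,b):
    P,e=tri(S['side'],a[0],S['top'],b[0]);print(k,a[0].round(1),a[1],b[0].round(1),b[1],P.round(4),round(e,4),'dep',dep(S['side'],*a[0]).round(3),dep(S['top'],*b[0]).round(3));return P
P={}
for k in C: P[k]=pr(k,*[blob(S[n],n,W[n]['pan'],C[k]) for n in W])
P['knob']=pr('knob',*[blob(S[n],n,W[n]['knob'],lambda h:h[...,2]<50) for n in W])
pl=[blob(S[n],n,W[n]['plate'],lambda h:(h[...,0]>90)&(h[...,0]<115)&(h[...,1]>120)) for n in W]
pr('plate',*pl)
for n,b in zip(W,pl):
    r=cv2.minAreaRect(b[2]);q=cv2.approxPolyDP(cv2.convexHull(b[2]),5,True)[:,0];Q=np.array([atz(S[n],*p,.043) for p in q]);print(n,r,q.tolist(),Q.round(3).tolist(),Q.mean(0))
t=S['top']
for z in(.15,.1): 
  for p in[(179,235),(297,231),(290,157),(179,160),(178,163)]: print(p,z,atz(t,*p,z).round(3),dep(t,*p).round(3))
print('stamp',atz(t,359,165,.064),dep(t,359,163))
big=[cv2.resize(S['side']['img'][125:245,250:400],None,fx=5,fy=4.9,interpolation=2)]
cv2.imwrite('pics/sc.png',cv2.resize(S['side']['img'][125:235,255:385],(780,590),interpolation=cv2.INTER_CUBIC)[:,:,::-1])
cv2.imwrite('pics/tc.png',cv2.resize(S['top']['img'][148:248,170:303],(798,600),interpolation=cv2.INTER_CUBIC)[:,:,::-1])
E
```

```text
red [303.2 162.6] 118 [207.6 213.2] 229 [0.5282 0.1546 0.0737] 0.0002 dep [0.524 0.065 0.114] [0.523 0.142 0.115]
yellow [306.4 174.2] 142 [238.8 211.7] 237 [0.5321 0.0784 0.0741] 0.0001 dep [0.528 0.002 0.112] [0.527 0.069 0.115]
green [309.6 188.3] 104 [268.9 210.1] 216 [0.5359 0.0065 0.0698] 0.0011 dep [ 0.534 -0.019  0.083] [0.53  0.    0.116]
knob [290.9 158.3] 67 [234.2 227. ] 135 [0.4918 0.0771 0.1223] 0.0026 dep [0.493 0.059 0.13 ] [0.489 0.072 0.144]
plate [314.  294.1] 3475 [403.9 219. ] 2494 [ 0.5182 -0.3276  0.0348] 0.0001 dep [ 0.518 -0.336  0.043] [ 0.517 -0.326  0.044]
side ((316.3946838378906, 292.7667236328125), (52.768211364746094, 72.18313598632812), 80.96051788330078) [[337, 265], [356, 312], [286, 324], [278, 273]] [[0.568, -0.262, 0.043], [0.583, -0.385, 0.043], [0.468, -0.398, 0.043], [0.455, -0.274, 0.043]] [ 0.51843127 -0.329802    0.043     ]
top ((404.10772705078125, 218.86154174804688), (48.37354278564453, 52.83879470825195), 82.87498474121094) [[425, 193], [433, 239], [382, 245], [376, 198]] [[0.583, -0.382, 0.043], [0.467, -0.397, 0.043], [0.453, -0.269, 0.043], [0.57, -0.257, 0.043]] [ 0.51851759 -0.32632389  0.043     ]
(179, 235) 0.15 [0.47  0.193 0.15 ] [ 0.481  0.251 -0.001]
(297, 231) 0.15 [ 0.479 -0.067  0.15 ] [ 0.492 -0.058  0.001]
(290, 157) 0.15 [ 0.646 -0.049  0.15 ] [ 0.648 -0.049  0.143]
(179, 160) 0.15 [0.64  0.204 0.15 ] [0.682 0.262 0.003]
(178, 163) 0.15 [0.633 0.205 0.15 ] [0.634 0.206 0.148]
(179, 235) 0.1 [0.474 0.212 0.1  ] [ 0.481  0.251 -0.001]
(297, 231) 0.1 [ 0.484 -0.064  0.1  ] [ 0.492 -0.058  0.001]
(290, 157) 0.1 [ 0.66  -0.045  0.1  ] [ 0.648 -0.049  0.143]
(179, 160) 0.1 [0.654 0.223 0.1  ] [0.682 0.262 0.003]
(178, 163) 0.1 [0.647 0.225 0.1  ] [0.634 0.206 0.148]
stamp [ 0.6499635  -0.21405423  0.064     ] [ 0.65472487 -0.21400955  0.06534954]
```

View pics/sc.png

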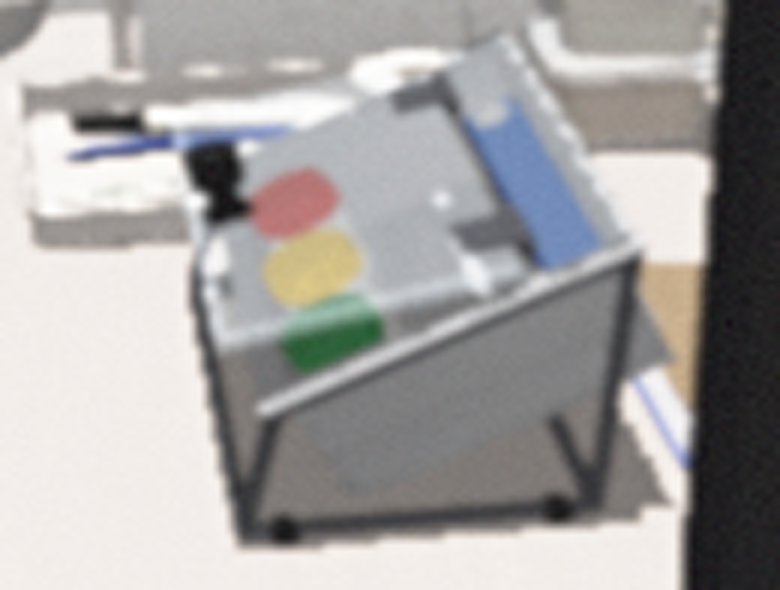

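View pics/tc.png

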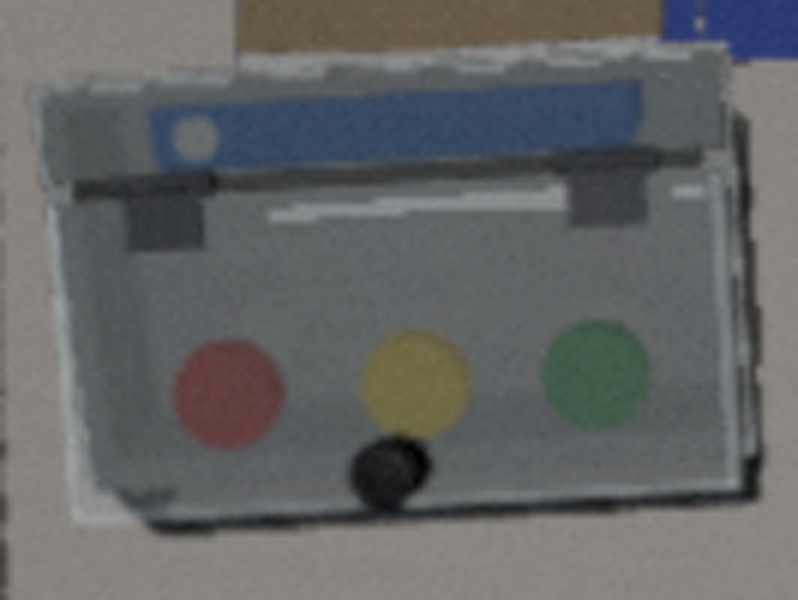

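The crops show the lid ajar. In the top crop the knob head is at (390,470), i.e. image (235,226), the hinge bar runs from (74,190) to (700,157), about 3° of yaw, and red is the leftmost jar. I'll fit the lid plane, refine the knob position, then move.

```bash
cat >> h.py <<'E'
def row(p,Rt,st=None):
    st=st or readout.sense();R0=R.from_quat(st['tool_rot']);p0=np.array(st['tcp_pos'])
    rv=np.degrees((R0.inv()*Rt).as_rotvec());return np.r_[rv.round(1),(R0.inv().apply(np.array(p)-p0)*1000).round(1)]
def tool(yaw,tilt):
    # tool y along pan y (yaw deg), z down, leaning: z=(sin tilt,0,-cos tilt) in pan frame
    z=np.array([np.sin(np.radians(tilt)),0,-np.cos(np.radians(tilt))]);y=np.array([0,1,0.]);x=np.cross(y,z)
    return R.from_euler('z',yaw,degrees=True)*R.from_matrix(np.c_[x,y,z])
E
python3 - <<'E'
from m import *
s=snap('top')
pts=np.array([dep(s,u,v) for u in range(190,290,2) for v in range(184,230) if not(222<u<250 and v>212) and s['z_map'][v,u]>0])
c=None
for _ in range(8):
    if c is None: k=(pts[:,2]>.09)&(pts[:,2]<.14)
    else: k=abs(pts[:,2]-pts[:,:2]@c[:2]-c[2])<.004
    c=np.linalg.lstsq(np.c_[pts[k,:2],np.ones(k.sum())],pts[k,2],rcond=None)[0]
res=(pts[k,2]-pts[k,:2]@c[:2]-c[2]).std()
print('plane',c,k.sum(),len(pts),res); slope=np.degrees(np.arctan(np.hypot(c[0],c[1])));print('slope',slope,'ajar',np.radians(25-slope),'yaw',np.degrees(np.arctan2(c[1],c[0])))
# knob head top from depth
kp=np.array([dep(s,u,v) for u in range(222,250) for v in range(215,240)]);d=kp[:,2]-(kp[:,:2]@c[:2]+c[2]);h=kp[(d>.02)&(d<.05)];print('knob',len(h),np.median(h,0),h.min(0),h.max(0),np.sort(d[(d>.02)&(d<.05)])[::-1][:20].round(4))
b=snap('side');kp=np.array([dep(b,u,v) for u in range(283,300) for v in range(147,168)]);d=kp[:,2]-(kp[:,:2]@c[:2]+c[2]);kk=(d>.008)&(d<.05)&(abs(kp[:,0]-.49)<.03)&(abs(kp[:,1]-.07)<.03);h=kp[kk];print('knob side',len(h),np.median(h,0),h.min(0),h.max(0),d[kk].max())
# hinge: image points of bar at z .128
for u,v in[(170+74/6,148+190/6),(170+700/6,148+157/6)]: print('hinge',atz(s,u,v,.128))
E
```

```text
plane [ 0.21841715  0.01239769 -0.00030813] 2045 2072 0.001459330613140515
slope 12.34011102118973 ajar 0.22095674561718187 yaw 3.248710052542283
knob 110 [0.48877943 0.07281274 0.1437278 ] [0.47753153 0.06313307 0.1305919 ] [0.50327146 0.08592802 0.14769595] [0.0403 0.0402 0.0393 0.0389 0.0389 0.0389 0.0389 0.0387 0.0385 0.0385
 0.0385 0.0385 0.0384 0.0383 0.0383 0.0383 0.0381 0.038  0.0379 0.0377]
knob side 103 [0.49100613 0.06345515 0.1346173 ] [0.478281   0.0551699  0.11552343] [0.50380361 0.08089644 0.14481348] 0.03574958039683737
hinge [0.59932499 0.20119765 0.128     ]
hinge [ 0.61140054 -0.04057802  0.128     ]
```

The knob point is about (0.492, 0.0745, 0.134) and the hinge about (0.606, 0.080, 0.131). The lid is ajar by 0.22 rad. All of this agrees with the given sizes.

Run:
```python
from h import *
print(row([.492,.0745,.21],tool(3.1,0)))
```

```text
[  -0.    -0.   -17.4 -458.4 -430.9   46.2]
```

Emit:
move_arm(
  rows=[
    [0,0,-6,-38,-36,4,0],
    [0,0,-12,-76,-72,8,0],
    [0,0,-17.4,-115,-108,12,0],
    [0,0,-17.4,-153,-144,15,0],
    [0,0,-17.4,-191,-180,19,0],
    [0,0,-17.4,-229,-215,23,0],
    [0,0,-17.4,-267,-251,27,0],
    [0,0,-17.4,-306,-287,31,0],
    [0,0,-17.4,-344,-323,35,0],
    [0,0,-17.4,-382,-359,39,0],
    [0,0,-17.4,-420,-395,42,0],
    [0,0,-17.4,-446,-419,45,0],
  ],
)

```text
t: 1.3
tcp_pos: [0.423, 0.183, 0.2197]
tool_rot: [-0.027, 1.0, 0.0, 0.0]
force: [-0.0, 0.7, -0.4]
finger_gap: 1.001
gripper_force: 0.0
```

Emit:
move_arm(
  rows=[
    [0,0,0,-12,-12,1,0.2],
    [0,0,0,-12,-12,1,0.3],
    [0,0,0,-12,-12,1,0.3],
    [0,0,0,-12,-12,1,0.3],
  ],
)

```text
t: 1.63
tcp_pos: [0.4339, 0.174, 0.2185]
tool_rot: [-0.027, 1.0, 0.0, -0.001]
force: [0.0, 0.0, -0.9]
finger_gap: 0.697
gripper_force: 0.0
```

Run:
```python
from h import *
s=readout.sense();print(s['t'],s['tcp_pos'],s['finger_gap'],s['force']);print(row([.492,.0745,.142],tool(3.1,0)))
im=snap('top')['img'][130:260,150:320];cv2.imwrite('pics/a1.png',cv2.resize(im,(680,520),interpolation=2)[:,:,::-1])
```

```text
1.6333 [0.43394369 0.1739522  0.21853528] 0.6966533628609574 [ 0.03776654  0.02882047 -0.9167272 ]
[ 0.000e+00 -1.000e-01 -0.000e+00 -5.270e+01 -1.025e+02  7.640e+01]
```

Emit:
move_arm(
  rows=[
    [0,0,0,-17,-34,5,0.3],
    [0,0,0,-35,-68,10,0.3],
    [0,0,0,-53,-102,15,0.3],
    [0,0,0,-53,-102,15,0.3],
    [0,0,0,-53,-102,15,0.3],
  ],
)

```text
t: 2.1
tcp_pos: [0.4934, 0.0745, 0.2034]
tool_rot: [-0.026, 1.0, 0.0, -0.0]
force: [-0.1, 0.4, 0.1]
finger_gap: 0.698
gripper_force: 0.0
```

Run:
```python
from h import *
s=readout.sense();print(s['t'],s['tcp_pos'],s['finger_gap'],s['force']);print(row([.492,.0745,.142],tool(3.1,0)))
```

```text
2.1 [0.4934296  0.07446601 0.20342085] 0.6981487874625217 [-0.10239175  0.4109389   0.10386148]
[ 0.  -0.  -0.1  1.4  0.1 61.4]
```

Emit:
move_arm(
  rows=[
    [0,0,0,1,0,20,0.3],
    [0,0,0,1,0,40,0.3],
    [0,0,0,1,0,52,0.3],
    [0,0,0,1,0,61,0.3],
    [0,0,0,1,0,61,0.3],
    [0,0,0,1,0,61,0.8],
    [0,0,0,1,0,61,0.8],
    [0,0,0,1,0,61,0.8],
    [0,0,0,1,0,61,0.8],
    [0,0,0,1,0,61,0.8],
  ],
  squeeze=25,
)

```text
t: 2.93
tcp_pos: [0.4927, 0.0737, 0.1434]
tool_rot: [-0.027, 1.0, -0.001, 0.001]
force: [-0.3, -4.5, 0.5]
finger_gap: 0.293
gripper_force: 27.4
```

Run:
```python
from h import *
s=readout.sense();print(s['t'],s['tcp_pos'],s['finger_gap']*85,s['force'],s['gripper_force'])
for a in np.linspace(.22,1.7,13):
    t=np.radians(25)-a;t0=np.radians(25)-.22
    f=lambda t:np.array([-112*np.cos(t)-27*np.sin(t),-112*np.sin(t)+27*np.cos(t)])
    d=f(t)-f(t0);print(round(a,2),(-d).round(1))
```

```text
2.9333 [0.49266779 0.07370768 0.14343877] 24.91593748301019 [-0.33271553 -4.47458048  0.52810814] 27.386357188224792
0.22 [-0. -0.]
0.34 [ -1.2 -14.2]
0.47 [ -4.1 -28.1]
0.59 [ -8.6 -41.5]
0.71 [-14.8 -54.3]
0.84 [-22.6 -66.2]
0.96 [-31.7 -77.1]
1.08 [-42.1 -86.7]
1.21 [-53.6 -95. ]
1.33 [ -66.1 -101.9]
1.45 [ -79.2 -107.1]
1.58 [ -93.  -110.7]
1.7 [-107.1 -112.6]
```

Emit:
move_arm(
  rows=[
    [0,0,0,-1,-1,-7,0.8],
    [0,0,0,-1.5,-1,-14,0.8],
    [0,0,0,-4,-1,-28,0.8],
    [0,0,0,-8.6,-1,-41.5,0.8],
    [0,0,0,-14.8,-1,-54.3,0.8],
    [0,0,0,-22.6,-1,-66.2,0.8],
    [0,0,0,-22.6,-1,-66.2,0.8],
  ],
)

```text
t: 3.52
tcp_pos: [0.5166, 0.0749, 0.2115]
tool_rot: [-0.027, 1.0, 0.0, 0.002]
force: [-0.4, -1.4, -0.3]
finger_gap: 0.291
gripper_force: 26.3
```

Run:
```python
from h import *
s=readout.sense();print(s['t'],s['tcp_pos'],s['tool_rot'],s['finger_gap']*85,s['force'],s['gripper_force'],s['q'])
im=snap('side')['img'][85:235,225:405];cv2.imwrite('pics/a2.png',cv2.resize(im,(720,600),interpolation=2)[:,:,::-1])
```

```text
3.5167 [0.51657594 0.07491721 0.21145579] [-2.70368688e-02  9.99632396e-01  5.37568589e-06  2.02002537e-03] 24.74143936418925 [-0.41880247 -1.36722216 -0.25644826] 26.27122074365616 [-7.04808436e-02  4.50859999e-01  1.73927983e+00  4.97666613e-04
  9.47433068e-01 -1.69564732e+00]
```

View pics/a2.png

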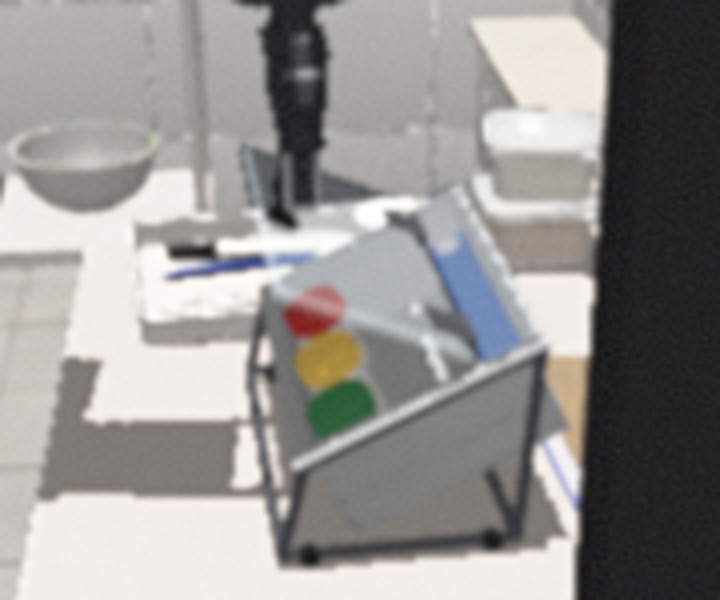

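The lid is coming up with the knob held: the fingers are at (290,190) in the crop and the lid's free edge at (245,150). I'll continue along the arc.

Emit:
move_arm(
  rows=[
    [0,0,0,-9,0,-11,0.8],
    [0,0,0,-19.5,0,-20.5,0.8],
    [0,0,0,-31,0,-29,0.8],
    [0,0,0,-43.5,0,-35.7,0.8],
    [0,0,0,-56.6,0,-41,0.8],
    [0,0,0,-70.4,0,-44.5,0.8],
    [0,0,0,-84,0,-46.4,0.8],
    [0,0,0,-84,0,-46.4,0.8],
    [0,0,0,-84,0,-46.4,0.3],
    [0,0,0,-84,0,-46.4,0.3],
    [0,0,0,-84,0,-46.4,0.3],
  ],
)

```text
t: 4.48
tcp_pos: [0.5977, 0.0795, 0.2548]
tool_rot: [-0.027, 1.0, 0.0, -0.001]
force: [0.2, 0.6, -0.4]
finger_gap: 0.696
gripper_force: 0.0
```

Emit:
move_arm(
  rows=[
    [0,0,0,0,0,-25,0.3],
    [0,0,0,0,0,-50,0.3],
    [0,0,0,0,0,-60,0.3],
    [0,0,0,0,0,-60,0.3],
  ],
)

```text
t: 4.82
tcp_pos: [0.5999, 0.0793, 0.3182]
tool_rot: [-0.027, 1.0, -0.0, 0.003]
force: [1.4, -0.5, -0.6]
finger_gap: 0.699
gripper_force: 0.0
```

Run:
```python
from m import *
s=readout.sense();print(s['t'],s['tcp_pos'],s['finger_gap']*85,s['force'],s['gripper_force'],s['q'])
S={n:snap(n) for n in W}
cv2.imwrite('pics/a3.png',cv2.resize(S['side']['img'][55:235,225:405],(600,600),interpolation=2)[:,:,::-1])
cv2.imwrite('pics/a4.png',cv2.resize(S['top']['img'][130:260,150:320],(784,600),interpolation=2)[:,:,::-1])
for k in C:
  for n in W:
    try:
        b=blob(S[n],n,W[n]['pan'],C[k]);print(k,n,b[0].round(1),b[1],dep(S[n],*b[0]).round(4), atz(S[n],*b[0],.085).round(4))
        ys,xs=np.nonzero(cv2.drawContours(np.zeros((400,640),np.uint8),[b[2]],-1,1,-1));D=np.array([dep(S[n],x,y) for x,y in zip(xs,ys)]);print(np.median(D,0).round(4),D.min(0).round(3),D.max(0).round(3))
    except Exception as e: print(k,n,e)
```

```text
4.8167 [0.59991509 0.079308   0.31822886] 59.395760486020265 [ 1.44761306 -0.53924049 -0.57675213] 0.0 [-5.31018208e-02  4.35171693e-01  1.41437603e+00  1.45098058e-04
  1.28544149e+00 -1.67792120e+00]
red side [303.1 161.9] 154 [0.5269 0.1368 0.084 ] [0.5268 0.1345 0.085 ]
[0.5269 0.1411 0.0799] [0.507 0.126 0.056] [0.553 0.199 0.092]
red top [207.7 213.4] 281 [0.5261 0.1499 0.088 ] [0.5265 0.1508 0.085 ]
[0.5269 0.1508 0.0859] [0.506 0.131 0.036] [0.551 0.188 0.097]
yellow side [306.4 173.9] 185 [0.5313 0.0626 0.0826] [0.531  0.0577 0.085 ]
[0.5319 0.0638 0.0798] [0.51  0.05  0.046] [0.56  0.141 0.092]
yellow top [238.9 211.6] 278 [0.5304 0.0753 0.0872] [0.5307 0.0757 0.085 ]
[0.5316 0.0756 0.0853] [0.509 0.057 0.024] [0.557 0.112 0.096]
green side [309.4 185.9] 157 [ 0.5341 -0.0053  0.0825] [ 0.5338 -0.01    0.085 ]
[ 0.5341 -0.0062  0.0823] [ 0.516 -0.021  0.054] [0.554 0.057 0.092]
green top [268.9 210.1] 269 [0.5343 0.0042 0.0856] [0.5343 0.0043 0.085 ]
[0.5342 0.004  0.0858] [ 0.514 -0.016  0.021] [0.557 0.03  0.096]
```

View pics/a3.png

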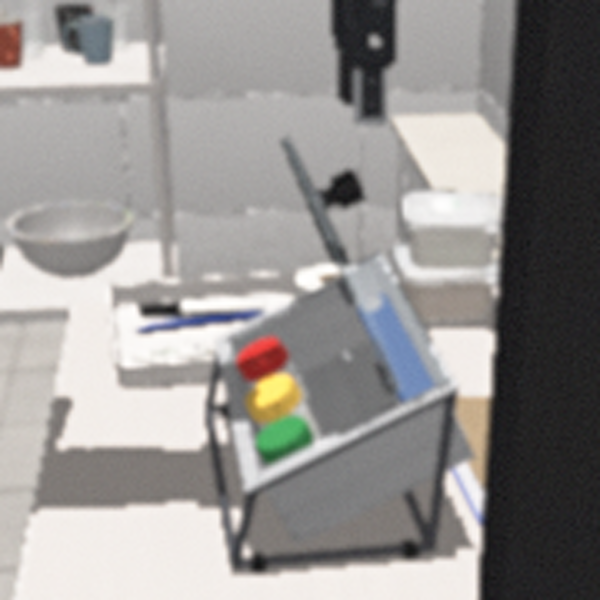

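View pics/a4.png

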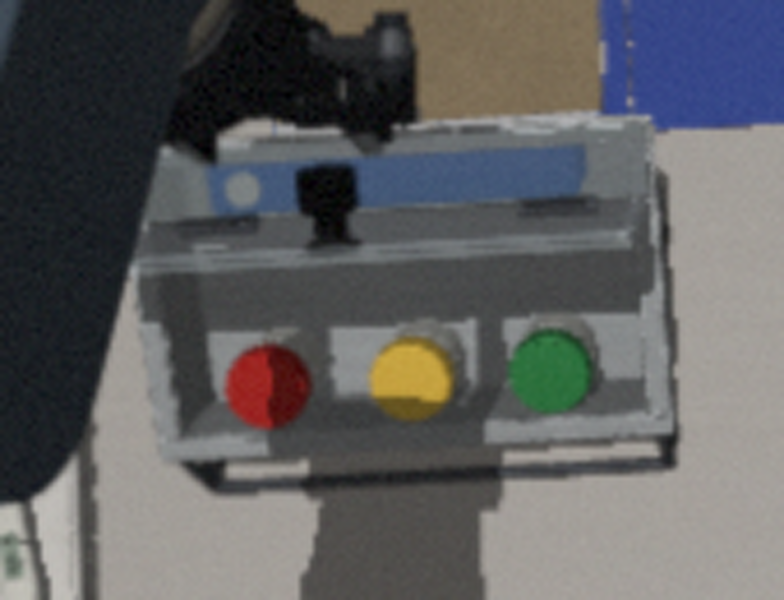

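The lid now stands at about 95°, with its edge at (285,140) in the side crop and the knob at (343,190). The caps are unobstructed, with red at (268,385) in the top crop. I'll fit the cap-top discs to get the grasp.

Run:
```python
from m import *
Rt=tool(3.1,25).as_matrix()  # columns x(toward front),y,z(down)
n=-Rt[:,2]
for w in W:
  s=snap(w)
  for k in C:
    b=blob(s,w,W[w]['pan'],C[k]);ys,xs=np.nonzero(cv2.drawContours(np.zeros((400,640),np.uint8),[b[2]],-1,1,-1))
    D=np.array([dep(s,x,y) for x,y in zip(xs,ys)]);h=D@n
    hi=np.percentile(h,80 if w=='side' else 60);m=abs(h-hi)<.004
    hm=np.median(h[m]);m=abs(h-hm)<.004
    q=np.c_[D[m]@Rt[:,0],D[m]@Rt[:,1]];(c,r)=cv2.minEnclosingCircle((q*1000).astype(np.float32))
    e=np.percentile(q,[3,97],axis=0);ce=e.mean(0)
    f=lambda c:(Rt[:,0]*c[0]+Rt[:,1]*c[1]+n*hm).round(4)
    print(w,k,m.sum(),'circ',f(np.array(c)/1000),round(r,1),'ext',f(ce),((e[1]-e[0])*1000).round(1),'med',f(np.median(q,0)))
P=[.5245,.1525,.0865]
z=Rt[:,2]
print('grasp tcp',np.array(P)+z*.012-z*.006, 'above',row(np.array(P)-z*.070,tool(3.1,25)))
```

```text
side red 87 circ [0.5227 0.1468 0.0823] 22.9 ext [0.5249 0.1467 0.0833] [37.1 36.6] med [0.5245 0.1443 0.0831]
side yellow 103 circ [0.5263 0.0709 0.0821] 22.5 ext [0.529  0.0715 0.0833] [35.2 38.7] med [0.5287 0.0697 0.0832]
side green 121 circ [5.334e-01 5.000e-04 8.370e-02] 21.5 ext [ 0.5333 -0.0008  0.0836] [35.5 36. ] med [ 0.533  -0.0028  0.0834]
top red 237 circ [0.5241 0.1527 0.0863] 21.8 ext [0.5246 0.1519 0.0865] [35.3 36.8] med [0.5247 0.1516 0.0865]
top yellow 223 circ [0.5276 0.0782 0.0861] 21.7 ext [0.5285 0.0761 0.0864] [35.7 34.1] med [0.5287 0.0765 0.0866]
top green 237 circ [0.5318 0.0049 0.086 ] 21.4 ext [0.5326 0.0047 0.0864] [36.3 35.9] med [0.5327 0.0048 0.0864]
grasp tcp [0.527032   0.15263713 0.08106215] above [  0.  -25.2  -0.   98.1  76.9 164. ]
```

Run:
```python
from h import *
print(row([.45,.15,.30],tool(3.1,25)))
```

```text
[  0.  -25.2  -0.  143.5  78.5  14.1]
```

Emit:
move_arm(
  rows=[
    [0,0,0,30,16,0,0.37],
    [0,-5,0,60,32,0,0.37],
    [0,-12,0,90,48,5,0.37],
    [0,-19,0,120,64,10,0.37],
    [0,-25.2,0,143.5,78.5,14,0.37],
    [0,-25.2,0,143.5,78.5,14,0.37],
    [0,-25.2,0,143.5,78.5,14,0.37],
    [0,-25.2,0,143.5,78.5,14,0.37],
  ],
)

```text
t: 5.68
tcp_pos: [0.4508, 0.1501, 0.3008]
tool_rot: [-0.027, 0.976, 0.006, 0.218]
force: [0.8, -0.2, 0.5]
finger_gap: 0.63
gripper_force: 0.0
```

Run:
```python
from h import *
s=readout.sense();print(s['t'],s['tcp_pos'],s['finger_gap']*85,s['force'],s['q'])
T=tool(3.1,25);z=T.as_matrix()[:,2];P=np.array([.5245,.152,.0857])
print(row(P-z*.05,T),row(P+z*.006,T))
```

```text
5.6833 [0.45081113 0.15013936 0.30081271] 53.539239083036925 [ 0.76234084 -0.2287497   0.52542922] [ 0.09609564  0.14017173  2.00906142 -0.03364499  0.55392031 -1.50479653]
[  0.    0.2   0.   24.6  -2.1 176. ] [ 0.00e+00  2.00e-01  0.00e+00  2.48e+01 -2.10e+00  2.32e+02]
```

Emit:
move_arm(
  rows=[
    [0,0,0,10,-1,35,0.37],
    [0,0,0,20,-2,70,0.37],
    [0,0,0,24.7,-2,105,0.37],
    [0,0,0,24.7,-2,140,0.37],
    [0,0,0,24.7,-2,170,0.37],
    [0,0,0,24.7,-2,176,0.37],
    [0,0,0,24.7,-2,176,0.37],
    [0,0,0,24.7,-2,176,0.37],
  ],
)

```text
t: 6.35
tcp_pos: [0.5062, 0.1503, 0.1305]
tool_rot: [-0.026, 0.976, 0.006, 0.218]
force: [0.4, 0.3, -0.7]
finger_gap: 0.631
gripper_force: 0.0
```

Run:
```python
from h import *
s=readout.sense();print(s['t'],s['tcp_pos'],s['finger_gap']*85,s['force'],s['q'])
T=tool(3.1,25);z=T.as_matrix()[:,2];P=np.array([.5245,.152,.0857])
print(row(P+z*.006,T))
im=snap('top')['img'][170:260,150:270];cv2.imwrite('pics/a5.png',cv2.resize(im,(780,585),interpolation=2)[:,:,::-1])
```

```text
6.35 [0.50617628 0.15027304 0.13054991] 53.64034647704087 [ 0.42190403  0.31526953 -0.65808146] [ 0.08381822  0.55496216  2.07710069 -0.18994859  0.07085282 -1.35329248]
[-0.   0.2 -0.1  2.5  0.8 54.4]
```

View pics/a5.png

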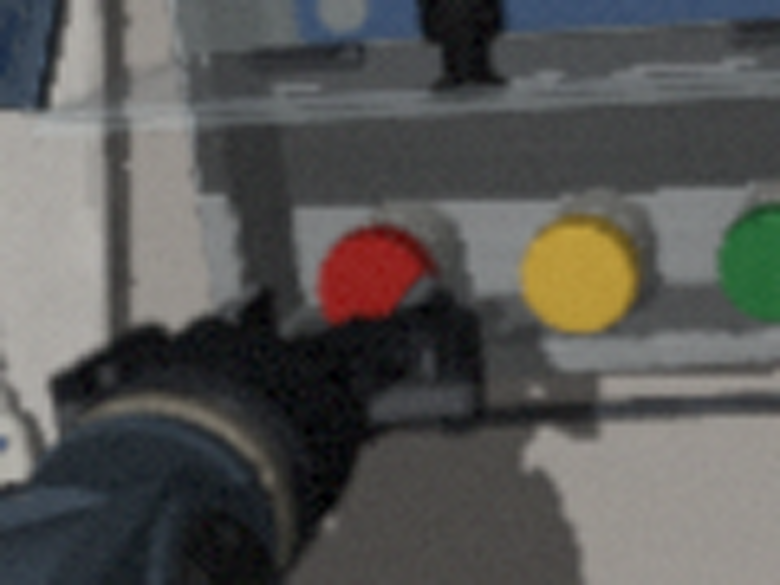

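The fingers flank the red cap, which is at (375,275) in the crop, but q5 is nearly at its limit of 0. The pads can hold the leaning jar at any pitch, so I'll take it with the tool tilted only 8°.

```bash
cat > g.py <<'E'
from h import *
T=tool(3.1,8);zt=T.as_matrix()[:,2];zj=tool(3.1,25).as_matrix()[:,2];P=np.array([.5245,.152,.0857])
G=P+zj*.012-zt*.006
E
python3 - <<'E'
from g import *
print(G,row(G-zt*.055,T),row(G,T))
E
```

```text
[0.52873018 0.1522291  0.08076591] [ -0.   17.3  -0.1 -15.6   0.6   3.2] [-0.  17.3 -0.1  0.7  0.6 55.7]
```

Emit:
move_arm(
  rows=[
    [0,5,0,-3,0.5,-5,0.37],
    [0,10,0,-8,0.5,-5,0.37],
    [0,17.3,0,-15.6,0.5,0,0.37],
    [0,17.3,0,-15.6,0.5,3,0.37],
    [0,17.3,0,-15.6,0.5,3,0.37],
    [0,17.3,0,-15.6,0.5,3,0.37],
  ],
)

```text
t: 6.9
tcp_pos: [0.5183, 0.152, 0.1355]
tool_rot: [-0.027, 0.997, 0.002, 0.069]
force: [-0.8, -0.4, -0.2]
finger_gap: 0.629
gripper_force: 0.0
```

Run:
```python
from g import *
s=readout.sense();print(s['t'],s['tcp_pos'],s['finger_gap']*85,s['force'],s['q']);print(row(G,T))
```

```text
6.9 [0.51830892 0.15198745 0.13550427] 53.46159889855995 [-0.84838341 -0.3897197  -0.18608801] [ 0.08012803  0.56198654  1.84513937 -0.0064759   0.59543961 -1.5394648 ]
[-0.  -0.  -0.  -2.7 -0.3 55.7]
```

Emit:
move_arm(
  rows=[
    [0,0,0,-2.7,0,12,0.37],
    [0,0,0,-2.7,0,24,0.37],
    [0,0,0,-2.7,0,34,0.37],
    [0,0,0,-2.7,0,42,0.37],
    [0,0,0,-2.7,0,50,0.37],
    [0,0,0,-2.7,0,55.5,0.37],
    [0,0,0,-2.7,0,55.5,0.37],
  ],
)

```text
t: 7.48
tcp_pos: [0.5287, 0.1525, 0.0793]
tool_rot: [-0.027, 0.997, 0.002, 0.068]
force: [-0.3, -0.6, 0.2]
finger_gap: 0.629
gripper_force: 0.0
```

Emit:
move_arm(
  rows=[
    [0,0,0,0,0,0,0.5],
    [0,0,0,0,0,0,0.7],
    [0,0,0,0,0,0,0.7],
    [0,0,0,0,0,0,0.7],
    [0,0,0,0,0,0,0.7],
  ],
  squeeze=40,
)

```text
t: 7.9
tcp_pos: [0.5296, 0.1526, 0.0811]
tool_rot: [-0.027, 0.997, 0.002, 0.069]
force: [-0.0, -0.3, -0.7]
finger_gap: 0.482
gripper_force: 40.5
```

Run:
```python
from g import *
s=readout.sense();print(s['t'],s['tcp_pos'],s['finger_gap']*85,s['force'],s['gripper_force']);print(row(G,T))
print('up',row(s['tcp_pos']-zj*.1,T))
```

```text
7.9 [0.52955871 0.15264635 0.08106334] 40.94549569282112 [-0.02164101 -0.34951907 -0.73442157] 40.458526611328125
[-0.  -0.1 -0.   0.9 -0.4  0.2]
up [ -0.   -0.1  -0.   29.4  -0.  -95.6]
```

Emit:
move_arm(
  rows=[
    [0,0,0,3,0,-10,0.7],
    [0,0,0,8,0,-26,0.7],
    [0,0,0,14,0,-46,0.7],
    [0,0,0,20,0,-66,0.7],
    [0,0,0,27,0,-88,0.7],
    [0,0,0,33,0,-110,0.7],
    [0,0,0,38,0,-126,0.7],
    [0,0,0,38,0,-126,0.7],
    [0,0,0,38,0,-126,0.7],
  ],
)

```text
t: 8.65
tcp_pos: [0.4746, 0.1497, 0.2015]
tool_rot: [-0.027, 0.997, 0.002, 0.07]
force: [-0.3, -0.3, -1.1]
finger_gap: 0.479
gripper_force: 40.8
```

Run:
```python
from g import *
s=readout.sense();print(s['t'],s['tcp_pos'],s['finger_gap']*85,s['force'],s['gripper_force'],s['q'])
im=snap('side')['img'][55:235,225:405];cv2.imwrite('pics/a6.png',cv2.resize(im,(600,600),interpolation=2)[:,:,::-1])
```

```text
8.65 [0.47461437 0.14974632 0.20151996] 40.73141572663981 [-0.28289176 -0.27975108 -1.05621097] 40.77071964740753 [ 0.08291425  0.40106394  1.89403494 -0.00610078  0.70593063 -1.53753177]
```

View pics/a6.png

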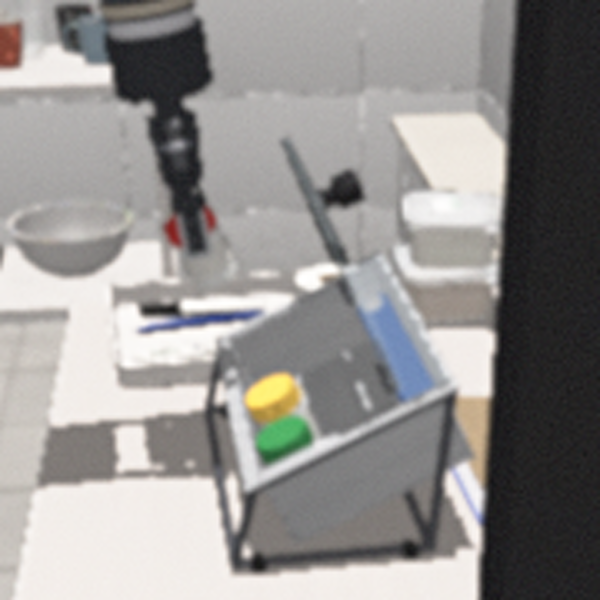

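The jar is held clear of the pan, at (190,235) in the crop and still leaning with it; yellow and green haven't moved. Next I'll carry it over the plate and bring it upright with a tool tilt of -17°.

```bash
cat > p.py <<'E'
from h import *
T=tool(-32,-17);zt=T.as_matrix()[:,2];B=np.array([.518,-.327,.043])
def tcp(h): return B+[0,0,.048+h]-zt*.006
E
python3 - <<'E'
from p import *
print(row([.47,-.05,.24],tool(-6,-5)),row([.50,-.20,.24],tool(-22,-17)),row(tcp(.06),T),tcp(.06))
E
```

```text
[   0.2   12.9    9.1    9.7 -199.1  -41.1] [  -2.    24.6   25.2  -12.  -350.5  -38.1] [  -2.8   24.2   35.2  -12.9 -479.3   46.1] [ 0.51948767 -0.3279296   0.15673783]
```

Emit:
move_arm(
  rows=[
    [0,1,0,3,-12,-12,0.7],
    [0,3,1,5,-40,-24,0.7],
    [0,6,3,8,-75,-35,0.7],
    [0,8,5,9,-115,-40,0.7],
    [0,10,7,9.7,-155,-41,0.7],
    [0,12.9,9.1,9.7,-195,-41,0.7],
    [0,15,12,8,-230,-41,0.7],
    [-1,18,16,3,-265,-41,0.7],
    [-1,21,20,-3,-300,-40,0.7],
    [-2,24.6,25.2,-10,-330,-38,0.7],
    [-2,24.6,25.2,-12,-350.5,-38,0.7],
    [-2,24.6,25.2,-12,-350.5,-38,0.7],
  ],
)

```text
t: 9.7
tcp_pos: [0.5018, -0.2057, 0.237]
tool_rot: [0.191, 0.97, 0.027, -0.145]
force: [0.4, -1.6, -1.0]
finger_gap: 0.476
gripper_force: 40.9
```

Run:
```python
from p import *
s=readout.sense();print(s['t'],s['tcp_pos'],s['finger_gap']*85,s['force'],s['gripper_force'],s['q']);print(row(tcp(.09),T),row(tcp(.05),T))
```

```text
9.7 [ 0.50183624 -0.20568154  0.23702733] 40.44055315224099 [ 0.41691538 -1.63657882 -1.04420437] 40.89881479740143 [-0.56734141  0.55831119  1.47230666 -0.0551802   1.40333978 -1.73215218]
[  -3.    -0.     9.3  -74.7 -106.3   30. ] [  -3.    -0.     9.3  -86.4 -106.2   68.3]
```

Emit:
move_arm(
  rows=[
    [-1,0,3,-20,-27,8,0.7],
    [-2,0,6,-40,-55,16,0.7],
    [-3,0,9.3,-60,-85,24,0.7],
    [-3,0,9.3,-74.7,-106,30,0.7],
    [-3,0,9.3,-86.4,-106,68,0.7],
    [-3,0,9.3,-86.4,-106,68,0.7],
    [-3,0,9.3,-86.4,-106,68,0.7],
    [-3,0,9.3,-86.4,-106,68,0.7],
  ],
)

```text
t: 10.37
tcp_pos: [0.5184, -0.3206, 0.1492]
tool_rot: [0.27, 0.951, 0.042, -0.144]
force: [-0.1, 0.4, -1.2]
finger_gap: 0.476
gripper_force: 41.0
```

Run:
```python
from p import *
from m import C,blob
s=readout.sense();print(s['t'],s['tcp_pos'],s['finger_gap']*85,s['force'],s['gripper_force'],s['q']);print(row(tcp(.0),T))
S={n:snap(n) for n in('side','top')}
base=s['tcp_pos']+R.from_quat(s['tool_rot']).as_matrix()[:,2]*.006-[0,0,.048]
print('base est',base,{n:proj(S[n],base).round(0) for n in S},{n:proj(S[n],base+[0,0,.06]).round(0) for n in S})
im=[]
for n in S:
    u,v=proj(S[n],base+[0,0,.03]).astype(int);v=min(max(v,50),350);im.append(cv2.resize(S[n]['img'][v-50:v+50,u-40:u+40],(400,500),interpolation=2))
    b=blob(S[n],n,(u-30,v-40,u+30,v+40),C['red']);ys,xs=np.nonzero(cv2.drawContours(np.zeros((400,640),np.uint8),[b[2]],-1,1,-1));D=np.array([dep(S[n],x,y) for x,y in zip(xs,ys)]);print(n,u,v,b[0],b[1],np.median(D,0),np.percentile(D,[3,97],axis=0))
cv2.imwrite('pics/a7.png',np.hstack(im)[:,:,::-1])
```

```text
10.3667 [ 0.51836002 -0.3206456   0.14915736] 40.44117381489376 [-0.14478724  0.44017271 -1.16241542] 40.98543584346771 [-0.71642768  0.74889046  1.35089951 -0.04695793  1.33898295 -1.71642127]
[  0.   -0.2   0.3 -20.1  -5.7  48.6]
base est [ 0.51685745 -0.31970068  0.09542593] {'side': array([312., 265.]), 'top': array([406., 217.])} {'side': array([312., 236.]), 'top': array([413., 213.])}
side 312 250 [318.82706767 243.45112782] 133 [ 0.52709085 -0.33680907  0.15102562] [[ 0.51780201 -0.36044808  0.13900791]
 [ 0.53484876 -0.31863625  0.18449359]]Traceback (most recent call last):
  File "<stdin>", line 10, in <module>
  File "m.py", line 7, in blob
    c,_=cv2.findContours(k,0,2);c=max(c,key=cv2.contourArea);mm=np.zeros_like(k);cv2.drawContours(mm,[c],-1,1,-1)
                                  ~~~^^^^^^^^^^^^^^^^^^^^^^^
ValueError: max() iterable argument is empty
```

Run:
```python
from p import *
S=snap('side');cv2.imwrite('pics/a8.png',cv2.resize(S['img'][210:310,262:362],(600,600),interpolation=2)[:,:,::-1])
for d in([0,0,0],[0,0,.06]): print((proj(S,np.array([.517,-.32,.0954])+d)-[262,210])*6)
```

```text
[302.75795729 327.92505301]
[299.17179915 155.89999614]
```

View pics/a8.png

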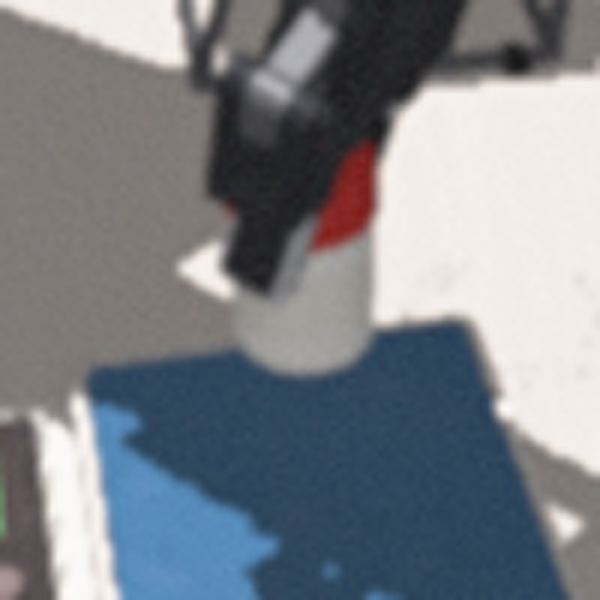

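The side crop shows the jar upright over the plate: body edges near-vertical at x≈237 and 371, bottom ellipse at (304,375). Its base may be about 5 mm lower than the model says, so I'll lower it in small steps and watch the force.

Run:
```python
from p import *
for h in(.04,.02,.014): print(row(tcp(h),T))
R0=R.from_quat(readout.sense()['tool_rot']);print('down/mm',R0.inv().apply([0,0,-1]))
```

```text
[-0.   0.1  0.3 -7.5 -5.5 12.9]
[ -0.    0.1   0.3 -13.4  -5.5  32.1]
[ -0.    0.1   0.3 -15.1  -5.5  37.8]
down/mm [-0.29097103 -0.00134895  0.95673091]
```

Emit:
move_arm(
  rows=[
    [0,0,0,-4,-3,7,0.7],
    [0,0,0,-8,-5.5,15,0.7],
    [0,0,0,-11,-5.5,24,0.7],
    [0,0,0,-13.4,-5.5,32,0.7],
    [0,0,0,-15.1,-5.5,37.8,0.7],
    [0,0,0,-15.1,-5.5,37.8,0.7],
    [0,0,0,-15.1,-5.5,37.8,0.7],
  ],
)

```text
t: 11.1
tcp_pos: [0.518, -0.3278, 0.1079]
tool_rot: [0.27, 0.951, 0.042, -0.144]
force: [0.6, -0.3, -0.7]
finger_gap: 0.48
gripper_force: 41.0
```

Emit:
move_arm(
  rows=[
    [0,0,0,-0.3,0,1,0.7],
    [0,0,0,-0.6,0,2,0.7],
    [0,0,0,-0.9,0,3,0.7],
    [0,0,0,-1.2,0,4,0.7],
    [0,0,0,-1.5,0,5,0.7],
    [0,0,0,-1.5,0,5,0.7],
  ],
)

```text
t: 11.6
tcp_pos: [0.5183, -0.328, 0.1034]
tool_rot: [0.27, 0.951, 0.042, -0.143]
force: [0.1, -0.1, -1.8]
finger_gap: 0.479
gripper_force: 41.0
```

Run:
```python
from p import *
s=readout.sense();print(s['t'],s['tcp_pos'],s['force'],s['ft_torque'],row(tcp(.0),T))
a=snap('side');o=a['img']
# body bottom: lowest bright/grey pixel column above the plate
u,v=proj(a,[.518,-.327,.043]);print(u,v)
hsv=cv2.cvtColor(o,cv2.COLOR_RGB2HSV)
for c in range(int(u)-14,int(u)+16,4): print(c,[(int(r),*hsv[r,c].tolist()) for r in range(int(v)-16,int(v)+14,2)][::2])
for h in(0,.005,.01):
    print(h,[proj(a,[.518+.02*np.cos(t),-.327+.02*np.sin(t),.043+h]).round(1).tolist() for t in(-np.pi/2,0,np.pi)])
```

```text
11.6 [ 0.51829141 -0.3280238   0.10340433] [ 0.13993315 -0.10935104 -1.75460961] [-0.09308337 -0.14731108  0.02728158] [ 0.  -0.1  0.3 -2.9  0.7  6.1]
313.8206735850985 290.4078347349198
299 [(274, 109, 62, 103), (278, 106, 30, 95), (282, 105, 119, 90), (286, 104, 133, 90), (290, 104, 129, 93), (294, 104, 130, 92), (298, 104, 139, 174), (302, 105, 137, 188)]
303 [(274, 120, 25, 41), (278, 120, 23, 44), (282, 0, 0, 69), (286, 20, 10, 146), (290, 30, 3, 148), (294, 104, 93, 96), (298, 104, 135, 91), (302, 104, 138, 144)]
307 [(274, 120, 26, 40), (278, 100, 21, 36), (282, 150, 7, 69), (286, 12, 9, 147), (290, 15, 6, 158), (294, 105, 3, 150), (298, 105, 126, 91), (302, 104, 130, 94)]
311 [(274, 108, 24, 54), (278, 120, 4, 124), (282, 20, 6, 132), (286, 19, 13, 160), (290, 20, 9, 163), (294, 20, 5, 164), (298, 106, 132, 91), (302, 105, 127, 94)]
315 [(274, 0, 147, 128), (278, 9, 16, 160), (282, 20, 10, 160), (286, 20, 14, 162), (290, 13, 11, 166), (294, 15, 6, 162), (298, 105, 123, 93), (302, 103, 129, 93)]
319 [(274, 0, 166, 137), (278, 15, 3, 160), (282, 15, 13, 157), (286, 19, 13, 155), (290, 15, 7, 156), (294, 102, 10, 131), (298, 105, 122, 94), (302, 105, 127, 92)]
323 [(274, 176, 14, 125), (278, 20, 6, 132), (282, 15, 4, 130), (286, 30, 2, 131), (290, 106, 37, 117), (294, 104, 127, 94), (298, 103, 133, 90), (302, 104, 133, 92)]
327 [(274, 106, 117, 94), (278, 105, 122, 94), (282, 104, 129, 93), (286, 105, 129, 95), (290, 105, 122, 94), (294, 105, 129, 93), (298, 105, 133, 92), (302, 107, 130, 94)]
0 [[314.8, 298.5], [325.1, 289.6], [302.5, 291.2]]
0.005 [[314.7, 296.4], [325.1, 287.5], [302.5, 289.1]]
0.01 [[314.7, 294.2], [325.1, 285.3], [302.4, 286.9]]
```

Emit:
move_arm(
  rows=[
    [0,0,0,-0.3,0,1,0.7],
    [0,0,0,-0.6,0,2,0.7],
    [0,0,0,-0.9,0,3,0.7],
    [0,0,0,-0.9,0,3,0.7],
  ],
)

```text
t: 11.98
tcp_pos: [0.5182, -0.328, 0.1001]
tool_rot: [0.27, 0.951, 0.042, -0.143]
force: [0.6, 0.6, -2.1]
finger_gap: 0.479
gripper_force: 41.0
```

Emit:
move_arm(
  rows=[
    [0,0,0,-0.3,0,1,0.7],
    [0,0,0,-0.4,0,1.5,0.7],
    [0,0,0,-0.4,0,1.5,0.7],
  ],
)

```text
t: 12.23
tcp_pos: [0.5182, -0.328, 0.0986]
tool_rot: [0.271, 0.951, 0.042, -0.143]
force: [0.3, 0.3, -1.2]
finger_gap: 0.479
gripper_force: 41.0
```

Emit:
move_arm(
  rows=[
    [0,0,0,-0.2,0,0.7,0.7],
    [0,0,0,-0.4,0,1.4,0.7],
    [0,0,0,-0.4,0,1.4,0.7],
  ],
)

```text
t: 12.48
tcp_pos: [0.5182, -0.328, 0.0973]
tool_rot: [0.27, 0.951, 0.042, -0.143]
force: [-0.2, 0.1, -1.7]
finger_gap: 0.479
gripper_force: 41.0
```

Emit:
move_arm(
  rows=[
    [0,0,0,-0.2,0,0.7,0.7],
    [0,0,0,-0.2,0,0.7,0.7],
  ],
)

```text
t: 12.65
tcp_pos: [0.5184, -0.3281, 0.0971]
tool_rot: [0.27, 0.951, 0.042, -0.143]
force: [-0.3, 0.5, 1.7]
finger_gap: 0.477
gripper_force: 41.4
```

Contact: the z force went from -1.7 to +1.7 N at the expected height. I'll press in slightly more and release.

Emit:
move_arm(
  rows=[
    [0,0,0,-0.2,0,0.6,0.7],
    [0,0,0,-0.2,0,0.6,0.7],
  ],
)

```text
t: 12.82
tcp_pos: [0.5184, -0.3281, 0.0971]
tool_rot: [0.27, 0.951, 0.041, -0.143]
force: [-0.5, 1.1, 4.4]
finger_gap: 0.474
gripper_force: 41.7
```

Emit:
move_arm(
  rows=[
    [0,0,0,0,0,0,0.5],
    [0,0,0,0,0,0,0.45],
    [0,0,0,0,0,0,0.4],
    [0,0,0,0,0,0,0.3],
    [0,0,0,0,0,0,0.3],
    [0,0,0,0,0,0,0.3],
  ],
)

```text
t: 13.32
tcp_pos: [0.5183, -0.3279, 0.0958]
tool_rot: [0.27, 0.951, 0.042, -0.143]
force: [0.3, -0.8, 0.5]
finger_gap: 0.701
gripper_force: 0.0
```

Run:
```python
from p import *
s=readout.sense();print(s['t'],s['tcp_pos'],s['force'],s['finger_gap']*85,row(s['tcp_pos'],T))
a=snap('side');hsv=cv2.cvtColor(a['img'],cv2.COLOR_RGB2HSV).astype(int)
m=((hsv[...,1]<60)&(hsv[...,2]>115)).astype(np.uint8);m[:270]=0;m[302:]=0;m[:,:298]=0;m[:,330:]=0
for r in range(278,300,3): c=np.nonzero(m[r])[0];print(r,c.min() if len(c) else None,c.max() if len(c) else None)
```

```text
13.3167 [ 0.51825554 -0.32793103  0.0958251 ] [ 0.2627969  -0.77207099  0.48250521] 59.62719810051878 [ 0.  -0.1  0.3  0.   0.   0. ]
278 321 324
281 311 323
284 308 323
287 307 323
290 305 323
293 302 323
296 304 321
299 310 314
```

Emit:
move_arm(
  rows=[
    [0,0,0,0,0,-10,0.3],
    [0,0,0,0,0,-30,0.3],
    [0,0,0,0,0,-60,0.3],
    [0,0,0,0,0,-95,0.3],
    [0,0,0,0,0,-130,0.3],
    [0,0,0,0,0,-160,0.3],
    [0,0,0,0,0,-170,0.3],
    [0,0,0,0,0,-170,0.3],
  ],
)

```text
t: 14.03
tcp_pos: [0.5625, -0.356, 0.2625]
tool_rot: [0.271, 0.952, 0.04, -0.139]
force: [0.9, 0.9, -0.3]
finger_gap: 0.699
gripper_force: 0.0
```

Run:
```python
from m import *
s=readout.sense();print(s['t'],s['tcp_pos'],s['force'],s['q'])
S={n:snap(n) for n in W}
P={}
q=[blob(S['side'],'side',(280,240,350,310),C['red']),blob(S['top'],'top',(370,185,440,250),C['red'])]
print([(b[0].round(1),b[1]) for b in q],tri(S['side'],q[0][0],S['top'],q[1][0]),dep(S['top'],*q[1][0]),atz(S['top'],*q[1][0],.103))
for n,b in zip(W,q):
    ys,xs=np.nonzero(cv2.drawContours(np.zeros((400,640),np.uint8),[b[2]],-1,1,-1));D=np.array([dep(S[n],x,y) for x,y in zip(xs,ys)]);print(n,np.percentile(D,[5,50,95],axis=0).round(4))
    if n=='top':
        k=abs(D[:,2]-np.median(D[:,2]))<.005;c=np.linalg.lstsq(np.c_[D[k,:2],np.ones(k.sum())],D[k,2],rcond=None)[0];print('cap slope deg',np.degrees(np.arctan(c[:2])))
print(row([.54,0,.33],tool(-8,0)),row([.60,.0795,.33],tool(3.1,0)))
```

```text
14.0333 [ 0.56246391 -0.35597418  0.26247093] [ 0.90068335  0.85514319 -0.26339247] [-0.7132551   0.70190368  1.09887649 -0.04491983  1.62747922 -1.72600109]Traceback (most recent call last):
  File "<stdin>", line 5, in <module>
  File "m.py", line 7, in blob
    c,_=cv2.findContours(k,0,2);c=max(c,key=cv2.contourArea);mm=np.zeros_like(k);cv2.drawContours(mm,[c],-1,1,-1)
                                  ~~~^^^^^^^^^^^^^^^^^^^^^^^
ValueError: max() iterable argument is empty
```

Run:
```python
from h import *
print(row([.52,-.15,.33],tool(-18,0)),row([.54,0,.33],tool(-8,0)),row([.60,.0795,.33],tool(3.1,0)))
```

```text
[  2.2 -17.1 -13.6 156.4 152.6 -26.9] [  3.7 -16.9 -23.6 215.4 290.6  -8.4] [  5.3 -16.6 -34.6 206.6 389.8 -10.9]
```

Emit:
move_arm(
  rows=[
    [0,-3,-3,28,20,-27,0.3],
    [0,-7,-6,60,50,-27,0.3],
    [1,-11,-9,95,80,-27,0.3],
    [2,-14,-12,125,115,-27,0.3],
    [2,-17,-14,156,152,-27,0.3],
    [2.5,-17,-17,175,190,-22,0.3],
    [3,-17,-20,195,228,-17,0.3],
    [3.5,-17,-22,208,262,-12,0.3],
    [3.7,-16.9,-25,213,295,-9,0.3],
    [4.5,-16.8,-30,211,330,-9,0.3],
    [5.3,-16.6,-34.6,207,365,-11,0.3],
    [5.3,-16.6,-34.6,206.6,389.8,-11,0.3],
  ],
)

```text
t: 15.13
tcp_pos: [0.6003, 0.0821, 0.3277]
tool_rot: [-0.03, 1.0, 0.0, -0.002]
force: [0.9, 0.2, -0.2]
finger_gap: 0.706
gripper_force: 0.0
```

Run:
```python
from m import *
s=readout.sense();print(s['t'],s['tcp_pos'],s['force'],s['q'])
S={n:snap(n) for n in W}
q=[blob(S['side'],'side',(280,240,350,310),C['red']),blob(S['top'],'top',(370,185,440,250),C['red'])]
print([(b[0].round(1),b[1]) for b in q],tri(S['side'],q[0][0],S['top'],q[1][0]))
n,b='top',q[1]
ys,xs=np.nonzero(cv2.drawContours(np.zeros((400,640),np.uint8),[b[2]],-1,1,-1));D=np.array([dep(S[n],x,y) for x,y in zip(xs,ys)]);print(n,np.percentile(D,[5,50,95],axis=0).round(4))
k=abs(D[:,2]-np.median(D[:,2]))<.005;c=np.linalg.lstsq(np.c_[D[k,:2],np.ones(k.sum())],D[k,2],rcond=None)[0];print('cap slope deg',np.degrees(np.arctan(c[:2])))
print(row([.60,.0795,.32],tool(3.1,0)),row([.598,.0795,.255],tool(3.1,0)))
# knob now
h=cv2.cvtColor(S['side']['img'],cv2.COLOR_RGB2HSV)
kb=blob(S['side'],'side',(318,100,340,125),lambda h:h[...,2]<50);print(kb[0],kb[1],dep(S['side'],*kb[0]))
print('expected',proj(S['side'],[.598,.0795,.249]))
```

```text
15.1333 [0.60028435 0.08208586 0.32768269] [ 0.91692503  0.16771474 -0.17373885] [-4.86080505e-02  4.31729058e-01  1.39307180e+00  5.92949759e-04
  1.32016885e+00 -1.67885768e+00]
[(array([312. , 268.9]), 464), (array([409. , 217.4]), 271)] (array([ 0.51560022, -0.32657219,  0.0916336 ]), np.float64(0.00017654931793595504))
top [[ 0.4967 -0.342   0.0904]
 [ 0.5149 -0.3234  0.1036]
 [ 0.5313 -0.3068  0.1062]]
cap slope deg [ 0.33431718 -0.05820055]
[ 0.1 -0.2  0.3  0.6 -3.   7.2] [ 0.1 -0.2  0.3  2.4 -2.9 72.2]
[327.57627119 111.76271186] 59 [0.58687919 0.06644131 0.24516262]
expected [331.4841548  108.49953306]
```

The jar stands upright at about (0.515, -0.325), with the cap level and its top at 0.103. Next I'll regrasp the knob and reverse the arc.

Emit:
move_arm(
  rows=[
    [0,0,0.3,2,-3,15,0.3],
    [0,0,0.3,2.4,-3,35,0.3],
    [0,0,0.3,2.4,-3,55,0.3],
    [0,0,0.3,2.4,-3,72,0.3],
    [0,0,0.3,2.4,-3,72,0.3],
    [0,0,0.3,2.4,-3,72,0.8],
    [0,0,0.3,2.4,-3,72,0.8],
    [0,0,0.3,2.4,-3,72,0.8],
    [0,0,0.3,2.4,-3,72,0.8],
    [0,0,0.3,2.4,-3,72,0.8],
  ],
  squeeze=25,
)

```text
t: 16.07
tcp_pos: [0.5982, 0.079, 0.2594]
tool_rot: [-0.024, 1.0, 0.003, 0.001]
force: [-0.3, 8.5, -1.6]
finger_gap: 0.29
gripper_force: 25.2
```

Run:
```python
from h import *
s=readout.sense();print(s['t'],s['tcp_pos'],s['finger_gap']*85,s['force'],s['gripper_force'])
f=lambda a:(lambda t:np.array([-112*np.cos(t)-27*np.sin(t),-112*np.sin(t)+27*np.cos(t)]))(np.radians(25)-a)
for a in np.linspace(1.66,0,14): print(round(a,2),(-(f(a)-f(1.66))).round(1))
```

```text
16.0667 [0.59816766 0.07900667 0.25943165] 24.63126164320687 [-0.33924677  8.51490757 -1.59206099] 25.206763744354248
1.66 [-0. -0.]
1.53 [14.5  2.6]
1.4 [28.5  6.9]
1.28 [41.9 13.1]
1.15 [54.4 20.8]
1.02 [65.7 30.1]
0.89 [75.8 40.8]
0.77 [84.5 52.7]
0.64 [91.6 65.6]
0.51 [97.  79.3]
0.38 [100.6  93.5]
0.26 [102.3 108.1]
0.13 [102.2 122.8]
0.0 [100.2 137.4]
```

Emit:
move_arm(
  rows=[
    [0,0,0,7,1,1,0.8],
    [0,0,0,14.5,1,2.6,0.8],
    [0,0,0,28.5,1,6.9,0.8],
    [0,0,0,41.9,1,13.1,0.8],
    [0,0,0,54.4,1,20.8,0.8],
    [0,0,0,65.7,1,30.1,0.8],
    [0,0,0,75.8,1,40.8,0.8],
    [0,0,0,84.5,1,52.7,0.8],
    [0,0,0,91.6,1,65.6,0.8],
    [0,0,0,97,1,79.3,0.8],
    [0,0,0,100.6,1,93.5,0.8],
    [0,0,0,100.6,1,93.5,0.8],
  ],
)

```text
t: 17.07
tcp_pos: [0.4955, 0.0735, 0.164]
tool_rot: [-0.024, 1.0, 0.002, -0.002]
force: [-3.0, 5.9, 0.1]
finger_gap: 0.286
gripper_force: 30.9
```

Emit:
move_arm(
  rows=[
    [0,0,0,1,0,7,0.8],
    [0,0,0,1.7,0,14.6,0.8],
    [0,0,0,1.7,0,22,0.8],
    [0,0,0,1.6,0,29,0.8],
    [0,0,0,1.6,0,29,0.8],
  ],
)

```text
t: 17.48
tcp_pos: [0.4942, 0.0734, 0.1356]
tool_rot: [-0.024, 1.0, 0.001, -0.002]
force: [-4.5, 6.3, 1.0]
finger_gap: 0.292
gripper_force: 30.9
```

Run:
```python
from h import *
s=readout.sense();print(s['t'],s['tcp_pos'],s['tool_rot'],s['finger_gap']*85,s['force'],s['gripper_force'])
S=snap('top')
pts=np.array([dep(S,u,v) for u in range(185,292,1) for v in range(184,232) if S['z_map'][v,u]>0]);
pts=pts[(abs((pts[:,1]-.077))<.12)&(pts[:,0]>.49)&(pts[:,0]<.6)&(abs(pts[:,1]-.077)>.05)]
c=None
for _ in range(10):
    k=(pts[:,2]>.07)&(pts[:,2]<.145) if c is None else abs(pts[:,2]-pts[:,:2]@c[:2]-c[2])<.005
    c=np.linalg.lstsq(np.c_[pts[k,:2],np.ones(k.sum())],pts[k,2],rcond=None)[0]
print(c,k.sum(),len(pts),'angle',np.radians(25)-np.arctan(np.hypot(*c[:2])))
```

```text
17.4833 [0.49415719 0.07342965 0.13557483] [-0.02386947  0.99971232  0.00146527 -0.00184063] 24.842971633011384 [-4.46079473  6.26517638  0.99848163] 30.92987895011902
[ 0.32409919  0.01916769 -0.06493279] 1357 1943 angle 0.1224029915767107
```

Emit:
move_arm(
  rows=[
    [0,0,0,-1,0,3,0.8],
    [0,0,0,-1.5,0,6,0.8],
    [0,0,0,-2,0,9,0.8],
    [0,0,0,-2.5,0,12,0.8],
    [0,0,0,-2.5,0,12,0.8],
  ],
)

```text
t: 17.95
tcp_pos: [0.496, 0.0735, 0.1239]
tool_rot: [-0.024, 1.0, 0.001, -0.003]
force: [-4.1, 4.8, -0.1]
finger_gap: 0.288
gripper_force: 30.8
```

Emit:
move_arm(
  rows=[
    [0,0,0,0,0,1,0.8],
    [0,0,0,0,0,2,0.8],
    [0,0,0,0,0,3,0.8],
    [0,0,0,0,0,3,0.8],
  ],
)

```text
t: 18.28
tcp_pos: [0.4963, 0.0735, 0.1218]
tool_rot: [-0.024, 1.0, 0.001, -0.002]
force: [-6.2, 6.6, 5.0]
finger_gap: 0.291
gripper_force: 31.2
```

Emit:
move_arm(
  rows=[
    [0,0,0,0,0,1,0.8],
    [0,0,0,0,0,2,0.8],
    [0,0,0,0,0,2,0.8],
  ],
)

```text
t: 18.53
tcp_pos: [0.4964, 0.0736, 0.1215]
tool_rot: [-0.024, 1.0, 0.001, -0.002]
force: [-8.3, 7.0, 17.6]
finger_gap: 0.289
gripper_force: 32.6
```

```bash
cat > lid.py <<'E'
from h import *
s=readout.sense();print(s['t'],s['tcp_pos'],s['finger_gap']*85,s['force'])
S=snap('top')
pts=np.array([dep(S,u,v) for u in range(185,292,1) for v in range(184,232) if S['z_map'][v,u]>0]);
pts=pts[(abs((pts[:,1]-.077))<.12)&(pts[:,0]>.49)&(pts[:,0]<.6)&(abs(pts[:,1]-.077)>.05)]
c=None
for _ in range(10):
    k=(pts[:,2]>.07)&(pts[:,2]<.145) if c is None else abs(pts[:,2]-pts[:,:2]@c[:2]-c[2])<.005
    c=np.linalg.lstsq(np.c_[pts[k,:2],np.ones(k.sum())],pts[k,2],rcond=None)[0]
print(c,k.sum(),len(pts),'angle',np.radians(25)-np.arctan(np.hypot(*c[:2])))
E
python3 lid.py
```

```text
18.5333 [0.49641542 0.07357017 0.12147327] 24.522501259201963 [-8.30974613  6.95356426 17.6109253 ]
[ 0.45746218  0.02543852 -0.14654584] 1312 1966 angle 0.006705904839365284
```

The lid is shut: the fitted angle is 0.007 rad and the force rises firmly. I'll release and retreat.

Emit:
move_arm(
  rows=[
    [0,0,0,0,0,-2.5,0.8],
    [0,0,0,0,0,-2.5,0.4],
    [0,0,0,0,0,-2.5,0.3],
    [0,0,0,0,0,-2.5,0.3],
    [0,0,0,0,0,-2.5,0.3],
    [0,0,0,0,0,-12,0.3],
    [0,0,0,0,0,-35,0.3],
    [0,0,0,0,0,-70,0.3],
    [0,0,0,0,0,-105,0.3],
    [0,0,0,0,0,-140,0.3],
    [0,0,0,0,0,-160,0.3],
    [0,0,0,0,0,-160,0.3],
  ],
)

```text
t: 19.58
tcp_pos: [0.5019, 0.0717, 0.2845]
tool_rot: [-0.025, 1.0, -0.001, 0.006]
force: [0.3, -1.0, 0.1]
finger_gap: 0.701
gripper_force: 0.0
```

```bash
python3 lid.py
python3 - <<'E'
from m import *
S={n:snap(n) for n in W}
q=[blob(S['side'],'side',(280,240,350,310),C['red']),blob(S['top'],'top',(370,185,440,250),C['red'])]
print([b[0].round(1) for b in q],tri(S['side'],q[0][0],S['top'],q[1][0]))
for k in('yellow','green'):
  for n in W:
    try: print(k,n,blob(S[n],n,W[n]['pan'],C[k])[0])
    except Exception as e: print(k,n,e)
print('stamp',dep(S['top'],359,163))
E
```

```text
19.5833 [0.50186415 0.07165316 0.28451866] 59.622598521409955 [ 0.28200489 -0.96088365  0.09360048]
[ 0.44326081  0.02343914 -0.1379675 ] 1393 1853 angle 0.01857934706804404
[array([312. , 268.9]), array([409. , 217.4])] (array([ 0.5155879 , -0.32648445,  0.09155736]), np.float64(0.00021274555620866446))
yellow side [306.39583333 174.22916667]
yellow top [241.63636364 218.36363636]
green side [309.33333333 185.19230769]
green top [268.99570815 209.87982833]
stamp [ 0.6544182  -0.21388116  0.06647471]
```

```bash
python3 -c "
from station import order
print(order.sign_off())"
```

```text
the job is handed in; nothing more can be done
None
```

The job is handed in at about 20 s: the red-capped jar stands upright on the blue plate, about 5 mm from its centre by my measurement, and the lid is shut (about 0.02 rad). The green and yellow jars and the stamp show no movement in the final check, and the gripper is clear; sign-off gave no verdict.

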